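# Shut the clamshell test jig, pin it and keep it pressed

## Robot

A 6-joint arm with a two-finger parallel gripper is mounted at the origin on the work surface. World frame = base frame: x ahead of the robot, y to its left, z up, the work surface at z = 0. Lengths are in m, angles in rad, forces in N, time in s.
With the tool pointing down it reaches from about 0.425 to 0.95 m from the base axis. Payload 3.5 kg.
Tool frame: the origin (TCP) lies midway between the tips of the shut fingers; the grasp point (between the pads) lies 19 mm behind it; z points along the fingers, y is the line along which they close (so a half turn about z gives the same grasp; the last joint's range is limited). The gripper opens to 85 mm and grips with 20 to 120 N. Pads are 22 mm wide; open, the fingers measure 114 mm over their backs; the gripper's body (76 mm by 85 mm) begins 54 mm behind the grasp point. The pads swing forward as they close: fully open they stand 13 mm farther back than shut.
Start: joints at [1.054, 0.286, 1.577, -0, 1.279, -0.15], TCP at [0.242, 0.63, 0.231] pointing down, gripper open.
Joint ranges: [-2.77, 2.77], [-0.9, 2.22], [0.21, 2.48], [-1.53, 4.67], [0.24, 2.81], [-2.84, 2.84]. Speed limits (rad/s): [2.79, 2.79, 3.14, 3.14, 3.14, 3.14].

## Interface

Orientations are given as a unit quaternion [x, y, z, w].
In Python, from plant import ctrl, cams, order gives the robot as it stands.
- The arm moves only by the tool move_arm, never from a script. Its argument "plan" is one flat list of numbers, 7 for each row, row after row: the shift along the world's x, y, z in mm, then the turn, a rotation vector about the world's x, y, z in degrees, then the finger opening in mm, from 0 to 85.4. A call has 1 to 12 rows; each row shifts and turns the commanded pose from where the row before left it; what a row does not reach is not made up. A row lasts 1/10 s, in which the tool goes at most 50 mm and 8.59 degrees, less where a joint would pass 70% of its speed; a pose out of reach is approached as far as the arm can. A call is refused whole if a number of a shift passes 50 or a number of a turn 8.59, either way. A call with a gripper value outside its range is refused whole. The fingers move at their own pace and stop on an object; "newtons" is the grip in N (left out, the last holds). Time passes only in rows, so rows that do not move let the fingers close. It gives the time, the measured TCP pose, the force, the opening and the grip force at its end, in the units of the state.
- ctrl.get_state(): the state, without advancing time (a new reading comes with each control period).
- cams.read_camera(name): name is "side" or "top"; returns a dict with "color" (420x560x3 uint8, red, green, blue), "fov_y" (degrees; the focal length in pixels is half the picture's height over the tangent of half this angle, whatever the lens; pixels are square), "cx", "cy" (the principal point, pixels), "origin" and "orientation" of the camera in the world. Camera axes: x right, y up, looking along -z (the intrinsics and any distortion apply to the point x, -y, -z); pixel columns grow to the right and rows downward; lengths in m; the calibration is good to about 2 mm. A picture is of the moment at which its call begins. There is no depth.
- order.sign_off(): hands the job in; it is judged then, once.
The state is a dict: "time": time; "qpos": joint angles; "dq": joint speeds; "joint_efforts": joint torques, N m; "eef_pos": TCP position; "tcp_rot": TCP orientation; "contact_force": force on the tool from outside, world axes, zero at the start; "wrist_torque": the same for the moment, N m; "opening": opening from 0.0 (shut) to 1.0 (fully open); "finger_force": force on a finger pad.
Only numpy, scipy, OpenCV 4.12 (cv2) and the standard library are available. Lean on these libraries where they do the work, as an engineer would, in place of code of your own. Each camera call takes 0.05 s, during which the arm holds its last target. There are 200 camera calls.

## Task

Swing the lid of the clamshell test jig fully shut, take the longer of the two pins from the wooden stand and push it down through the matching holes of lid and base until its collar is pressed firmly onto the lid. A spring in the base pushes the pin back up, so finish while still holding it pressed fully home, and do not let go. Leave the short pin in the stand and do not disturb the other things on the bench.

Things in the scene. Friction and masses are not known exactly. Their poses are not given: they have to be found in the camera images.
- jig: Base half of the aluminium clamshell test jig with a circuit board in it, fixed to the bench: 130 mm (its x) x 160 mm (its y) x 40 mm tall, origin at the centre of its underside. The lid's hinge runs along its y at x = +65 mm, on its top edge; its x axis points from the free edge to the hinge. The solid front strip (x from -65 to -33 mm) holds the pin hole.
- lid (a joint): Angle of the jig's grey lid about its hinge, rad: 0 = shut flat on the base, edges flush; grows as it opens upward (starts between 0.95 and 1.4). The hinge is stiff: the lid stays at the angle where it is left and takes about 2 to 4 N at the free edge to swing shut, pushed on its outer face (the upper face when shut).
- lid_hinge (a point): Middle of the hinge axis, in the lid's underside, 40 mm above the bench. Axes turn with the lid: y along the hinge, -x to the free edge (130 mm away), z out of the outer face (12 mm away). The lid is 130 x 160 mm, 12 mm thick, with a window 70 x 110 mm (20 to 90 mm from the hinge); its border along the free edge is solid, 40 mm wide, but for the pin hole.
- lid_hole (a point): Centre of the pin hole (11.5 mm wide, slightly chamfered, right through) at the lid's outer face; it turns with the lid. It is 114 mm from the hinge, 16 mm from the free edge, half-way along it. With the lid shut it is 52 mm above the bench, right above the base's hole.
- jig_hole (a point): Centre of the mouth of the base's pin hole (11 mm wide), on the base's top, 40 mm above the bench. The brass spring plunger is inside, its top 28 mm below this mouth at rest.
- plunger (a joint): How far the spring plunger inside the base's hole is pressed down, m: 0 at rest, 0.006 when the long pin is fully home, at most 0.009. Takes 3 N at first and 6 N at 0.006; it lifts the pin again by about 6 mm when the pin is not held down.
- stand: Wooden stand of the pins, fixed to the bench: 56 mm (its x) x 130 mm (its y) x 45 mm tall, origin at the centre of its underside. Its two holes (11 mm wide, 38 mm deep) lie at y = -35 and +35 mm; which pin is in which hole varies.
- pin_handle (a point): Centre of the handle of the LONG pin, the one to use: an upright cylinder 15 mm across, 36 mm tall (18 mm above and below this point), on a steel collar 26 mm across, 5 mm thick. Below is the shank, 9 mm across, 48 mm long, with a rounded tip. z points up the pin. It starts upright in the stand, its handle 10 mm higher than the short pin's. 50 to 95 g.
- pin_collar (a point): On the long pin's axis, at the underside of its collar (23 mm below the handle's centre; at first 10 mm above the stand's top). Fully home, it lies on the lid's outer face at the hole.
- pin_tip (a point): Tip of the long pin, 71 mm below the handle's centre.
- stub_handle (a point): Centre of the handle of the short pin: same handle, collar and thickness, but a shank of only 28 mm, too short to reach the plunger. In the stand its collar rests on the stand. Stays where it is.
- spool: reel of solder wire standing on end, 56 mm across, 38 mm tall, near the stand; origin under its centre. Bystander.
- jar: small amber screw-top jar, 44 mm across, 55 mm tall, beside the jig; origin under its centre. Bystander.
- shell: white half of a handset case, an open tray 60 x 130 x 22 mm; origin under its centre. Bystander.
- driver: screwdriver 170 mm long, lying, black handle; origin under its middle. Bystander.
- battery: block battery lying flat, dark, 26 x 48 x 17 mm; origin under its centre. Bystander.
- pliers: small pliers lying flat, about 145 mm long; origin near the pivot, under it. Bystander.
- flux: white plastic flux bottle with a paper band, standing, 54 mm across, 100 mm tall; origin under its centre. Bystander.
Things that resemble listed ones, but are neither listed nor needed, are in the scene too. Leave any orange look-alike of the jig alone.

How it is judged:
On the way, in this order (a step that is already met when the one before it is completed fails the run):
1. the lid is shut on the base (value of joint lid below 0.04 rad and horizontal distance between pin_tip and jig_hole above 0.02 m), for 0.2 s.
2. the long pin has passed the lid's hole and entered the base's hole, lid shut (value of joint lid below 0.04 rad and z of pin_tip in the frame of jig below 0.03 m and horizontal distance between pin_tip and jig_hole below 0.006 m), for 0.1 s.
At the end, for the whole second after the job is handed in: The lid is shut (below 0.03 rad); the long pin stands through both holes, its collar within 2.5 mm of the lid's face and 5 mm of the hole's centre; the spring plunger is pressed by more than 4 mm; the lid is pressed with more than 2 N; the short pin is within 30 mm of its start (value of joint lid below 0.03 rad and value of joint plunger above 0.004 m and horizontal distance between pin_collar and lid_hole below 0.005 m and z of pin_collar in the frame of lid_hole below 0.0025 m and contact force between any of pin, the fingers, the arm and lid above 2 N and horizontal distance between pin_tip and jig_hole below 0.006 m and distance of stub_handle from where it was at the start of the episode below 0.03 m); the arm keeps its last pose, push and grip.
It fails at once if the short pin is taken out of the stand (distance of stub_handle from where it was at the start of the episode above 0.03 m).
It fails at once if a bystander on the bench is pushed away by more than 40 mm (distance of any of spool, jar, shell, driver, battery, pliers, flux from where it was at the start of the episode above 0.04 m).
It also fails if it takes over 54 s, if anything falls off the work surface, if the arm or the gripper's body presses on something with over 40 N, if the wrist force passes 120 N, or if a joint passes its speed limit or range.

## Working session

There is one attempt and no reset: what is moved stays moved. The work goes in short steps, Python scripts to look and compute and a tool call to move; the robot and the scene stay as the last step left them, time stands still between calls to the robot, and variables do not carry over. Pictures are saved under pics/ and viewed, at most 10 in all, crops included, and the job is handed in when it is done.

Besides the shell and the picture viewer there is one more tool, called after ">>>" in YAML: its name, and indented under it one key for each argument. move_arm: Moves the arm, as the interface text tells. Its arguments: {"type":"object","properties":{"plan":{"type":"array","items":{"type":"number"}},"newtons":{"type":"number"}},"required":["plan"]}

```bash
mkdir -p pics; ls
python3 - <<'E'
from plant import ctrl,cams
import cv2,json
for n in("side","top"):
    d=cams.read_camera(n); cv2.imwrite(f"pics/{n}0.png",d["color"][:,:,::-1])
    print({k:v for k,v in d.items() if k!="color"})
print(ctrl.get_state())
E
```

```text
pics
{'fov_y': 53.205917340609766, 'cx': 281.45097014423357, 'cy': 207.8685107545492, 'origin': array([ 0.11816008, -0.59575775,  0.73112973]), 'orientation': array([ 0.38175256, -0.12357313, -0.25785661,  0.87892243])}
{'fov_y': 54.489723513114, 'cx': 273.2899879866538, 'cy': 211.70008597352842, 'origin': array([ 0.36531149, -0.01865385,  1.04664718]), 'orientation': array([ 0.05596134, -0.05175334, -0.70444963,  0.70564909])}
{'time': 0.1, 'qpos': array([ 1.05402460e+00,  2.87117523e-01,  1.57801934e+00,  3.72460260e-06,
        1.27859600e+00, -1.50000923e-01]), 'dq': array([ 1.57375883e-03,  8.41869083e-05, -3.90197201e-03,  2.31673619e-04,
       -1.69918994e-03,  1.06091496e-03]), 'joint_efforts': array([ 9.65677427e-04, -4.07295084e+01, -2.93700010e+01, -1.73945405e-04,
        3.41860679e-03, -2.41724030e-05]), 'eef_pos': array([0.24173551, 0.62960004, 0.23006462]), 'tcp_rot': array([ 1.82359675e-01,  9.83231307e-01, -1.01059773e-03, -3.51869698e-04]), 'contact_force': array([-0.27700556,  0.53028024, -1.43097687]), 'wrist_torque': array([ 0.01415863, -0.01069646,  0.0150696 ]), 'finger_force': 0.0, 'opening': 0.9992310550366736}
```

View pics/side0.png

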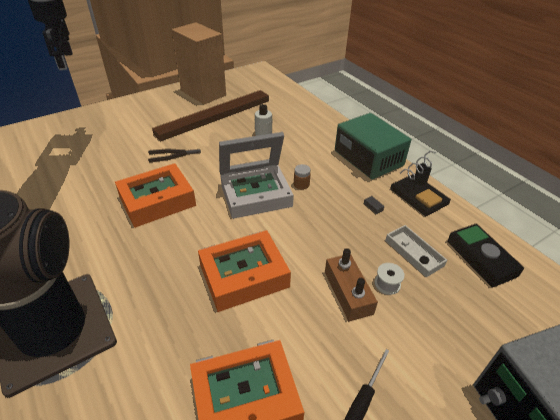

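View pics/top0.png

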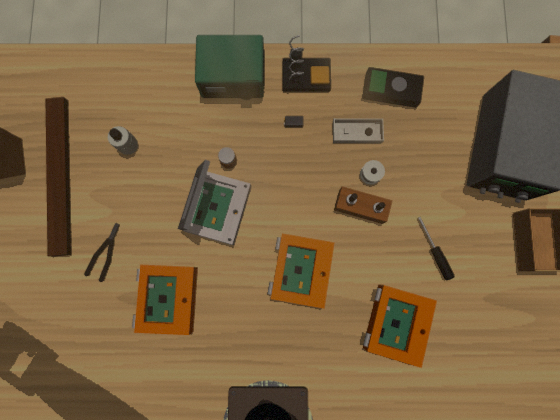

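The grey jig is at top (217,208) / side (257,190), with its lid open towards the left of the top picture. The stand is at top (363,205) / side (350,285). The three orange jigs are look-alikes. I'll enlarge the jig and stand in both views.

```bash
cat > h.py <<'E'
import numpy as np,cv2
from scipy.spatial.transform import Rotation as R
from plant import ctrl,cams
def cam(n):
    d=cams.read_camera(n); d["f"]=210/np.tan(np.radians(d["fov_y"]/2)); d["R"]=R.from_quat(d["orientation"]).as_matrix(); return d
def ray(d,u,v):
    r=d["R"]@np.array([(u-d["cx"])/d["f"],-(v-d["cy"])/d["f"],-1]); return d["origin"],r
def atz(d,u,v,z):
    o,r=ray(d,u,v); return o+r*(z-o[2])/r[2]
def proj(d,p):
    q=(np.asarray(p)-d["origin"])@d["R"]; return np.stack([d["cx"]+d["f"]*q[...,0]/-q[...,2],d["cy"]-d["f"]*q[...,1]/-q[...,2]],-1)
def tri(*obs):
    A=np.zeros((3,3));b=np.zeros(3)
    for d,u,v in obs:
        o,r=ray(d,u,v); r=r/np.linalg.norm(r); M=np.eye(3)-np.outer(r,r); A+=M;b+=M@o
    x=np.linalg.solve(A,b); return x,[proj(d,x)-(u,v) for d,u,v in obs]
def crop(d,u,v,w,h,s):
    im=cv2.resize(d["color"][v:v+h,u:u+w,::-1],None,fx=s,fy=s,interpolation=cv2.INTER_CUBIC)
    for k in range(0,w,10): cv2.line(im,(k*s,0),(k*s,6 if (u+k)%50 else 14),(0,0,255),1)
    for k in range(0,h,10): cv2.line(im,(0,k*s),(6 if (v+k)%50 else 14,k*s),(0,0,255),1)
    return im
E
python3 - <<'E'
from h import *
t=cam("top");s=cam("side")
a=np.hstack([crop(t,170,150,100,100,4),crop(s,205,125,100,100,4)])
b=np.hstack([crop(t,325,175,100,50,4),crop(s,310,240,100,50,4)])
cv2.imwrite("pics/c1.png",np.vstack([a,b]))
cv2.imwrite("pics/c2.png",np.hstack([crop(t,325,180,80,50,5),crop(s,315,235,80,90,5)[:450][:250]]) if 0 else crop(s,315,235,80,90,6))
E
```

```text
(no output)
```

View pics/c1.png

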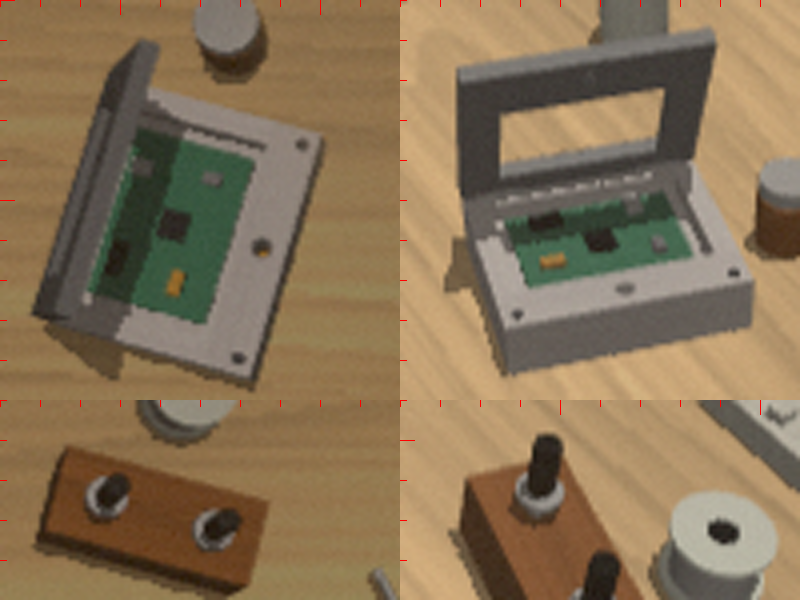

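View pics/c2.png

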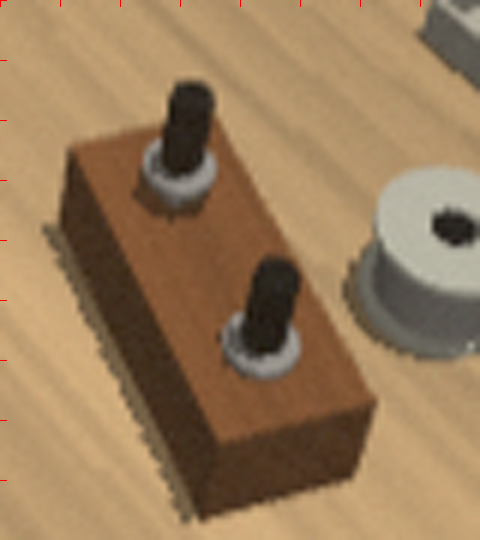

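```bash
cat > fit.py <<'E'
from h import *
from scipy.optimize import least_squares
t=cam("top");s=cam("side")
for n,a,b in[("L col",(351.3,199.3),(345,263)),("L top",(354.3,196.2),(347.2,250.3)),("R col",(378.7,207),(358.5,291.7)),("R top",(382,205),(361.3,279.5)),("jighole",(235.5,211.7),(261.3,197.2))]:
    x,e=tri((t,*a),(s,*b)); print(n,x.round(4),np.round(e,1).tolist())
def T(p,q): # jig-frame pts
    c,sn=np.cos(p[2]),np.sin(p[2]); q=np.asarray(q,float); return np.stack([p[0]+c*q[...,0]-sn*q[...,1],p[1]+sn*q[...,0]+c*q[...,1],q[...,2]],-1)
def lid(a,q): # lid frame -> jig frame; opens upward
    q=np.asarray(q,float); return np.stack([.065+np.cos(a)*q[...,0]+np.sin(a)*q[...,2],q[...,1],.04-np.sin(a)*q[...,0]+np.cos(a)*q[...,2]],-1)
base=[(-.049,0,.04),(-.065,-.08,.04),(-.065,.08,.04)]
obs=[(t,base[0],(235.5,211.7)),(s,base[0],(261.3,197.2)),(t,base[1],(250.5,183.7)),(s,base[1],(292.5,195)),(s,base[2],(230.5,210)),
     (s,(-.065,.08,0),(232.5,218.5)),(s,(-.065,-.08,0),(292.5,206.7))]
lobs=[(s,(-.13,.08,0),(220,145.5)),(s,(-.13,-.08,0),(283,136.3)),(s,(-.13,.08,.012),(219.5,142)),(s,(-.13,-.08,.012),(283.5,132.5))]
def res(p): 
    r=[proj(c,T(p,q))-np.array(o) for c,q,o in obs]+[proj(c,T(p,lid(p[3],q)))-np.array(o) for c,q,o in lobs]
    return np.ravel(r)
x0=tri((t,235.5,211.7),(s,261.3,197.2))[0]
for yaw in(1.3,):
    f=least_squares(res,[x0[0],x0[1],yaw,1.2],loss="soft_l1"); print(f.x.round(4),f.cost); print(f.fun.reshape(-1,2).round(1).tolist())
p=f.x
for n,q in[("hole",(-.049,0,.04)),]: print(n,T(p,q).round(4))
print("lid edge mid outer",T(p,lid(p[3],(-.13,0,.012))).round(4),"hinge",T(p,(.065,0,.04)).round(4))
print("normal",(T(p,lid(p[3],(0,0,1)))-T(p,lid(p[3],(0,0,0)))).round(3))
E
python3 fit.py
```

```text
L col [ 0.5484 -0.2045  0.0585] [[0.0, -0.1], [-0.1, 0.0]]
L top [ 0.5484 -0.2043  0.098 ] [[-0.0, 0.0], [0.0, -0.0]]
R col [ 0.5294 -0.2722  0.0519] [[-0.2, 0.3], [0.5, -0.1]]
R top [ 0.5288 -0.2711  0.0897] [[0.0, -0.0], [-0.0, 0.0]]
jighole [0.5193 0.0821 0.0405] [[-0.1, 0.2], [0.2, -0.0]]
[0.5319 0.1303 1.2959 1.2206] 4.349226831356736
[[-0.5, 0.5], [-0.2, 0.0], [-0.3, 0.1], [1.0, 0.4], [0.5, -2.6], [-0.5, 0.7], [0.4, 0.4], [0.1, 0.6], [1.4, -0.3], [-0.5, 0.0], [-0.5, -0.3]]
hole [0.5186 0.0831 0.04  ]
lid edge mid outer [0.5405 0.1608 0.1662] hinge [0.5496 0.1928 0.04  ]
normal [0.255 0.904 0.343]
```

The left pin in the top view, (351,199), is the long one. Its collar and handle top triangulate to z 58 and 98 mm, against 52 and 90 mm for the right pin, and a shadow gap shows under its collar. The jig fit is good: hole near (0.519, 0.083) and lid at 1.22 rad. I'll go behind the lid with the fingers shut.

>>> move_arm:
  plan: [28,-38,0,0,0,0,0,28,-38,0,0,0,0,0,28,-38,0,0,0,0,0,28,-38,0,0,0,0,0,28,-38,0,0,0,0,0,28,-38,0,0,0,0,0,29,-38,0,0,0,0,0,29,-38,0,0,0,0,0,29,-38,0,0,0,0,0,29,-38,0,0,0,0,0,29,-38,0,0,0,0,0,0,0,-20,0,0,0,0]

```text
time: 1.5
eef_pos: [0.5602, 0.2079, 0.2148]
tcp_rot: [0.185, 0.983, 0.001, 0.004]
contact_force: [-0.7, -0.5, -0.0]
opening: 0.003
finger_force: 0.0
```

>>> move_arm:
  plan: [0,0,-30,0,0,0,0,0,0,-30,0,0,0,0,0,0,0,0,0,0,0,0,0,0,0,0,0,0]

```text
time: 1.9
eef_pos: [0.5549, 0.2121, 0.1513]
tcp_rot: [0.182, 0.983, -0.0, -0.0]
contact_force: [0.1, 0.7, 0.8]
opening: -0.001
finger_force: 0.0
```

Run:
```python
from h import *
t=cam("top");s=cam("side")
p=ctrl.get_state(); print(p["eef_pos"],p["contact_force"],p["tcp_rot"])
for d in(t,s): print(proj(d,p["eef_pos"]))
cv2.imwrite("pics/c3.png",np.hstack([crop(t,150,130,100,120,4),crop(s,200,100,100,120,4)]))
# path: corner at r=120, tip centre 14.5 mm behind
h=np.array([.5496,.1928]);e=np.array([.271,.962])
prev=None
for th in np.r_[1.22:-.001:-.122]:
    u=.120*np.cos(th)-.012*np.sin(th)-.0145; z=.04+.120*np.sin(th)+.012*np.cos(th)
    q=np.r_[h-u*e,z]; print(round(th,2),q.round(4),None if prev is None else ((q-prev)*1000).round(1)); prev=q
```

```text
[0.55629635 0.21251326 0.15359794] [-0.18907451 -0.5352643   0.73445858] [1.82226046e-01 9.83255004e-01 6.64105704e-04 1.68076011e-03]
[172.53880887 187.84586897]
[246.81284456 129.79438954]
1.22 [0.5454 0.1779 0.1568] None
1.1 [0.5416 0.1645 0.1523] [ -3.8 -13.5  -4.5]
0.98 [0.538  0.1516 0.1461] [ -3.6 -12.8  -6.2]
0.85 [0.5346 0.1396 0.1384] [ -3.4 -12.   -7.8]
0.73 [0.5315 0.1286 0.1291] [ -3.1 -11.   -9.2]
0.61 [0.5287 0.1187 0.1186] [ -2.8  -9.9 -10.5]
0.49 [0.5263 0.1102 0.1069] [ -2.4  -8.5 -11.7]
0.37 [0.5243 0.1031 0.0942] [ -2.   -7.1 -12.7]
0.24 [0.5228 0.0975 0.0806] [ -1.6  -5.6 -13.5]
0.12 [0.5216 0.0936 0.0665] [ -1.1  -3.9 -14.1]
-0.0 [0.521  0.0913 0.052 ] [ -0.6  -2.3 -14.5]
```

View pics/c3.png

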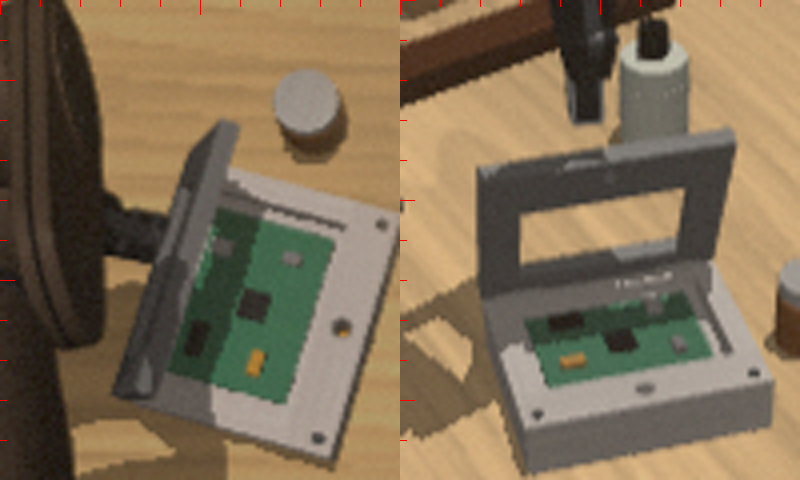

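The picture shows the shut fingertips behind the lid at side (247,130), which matches the projected TCP, with a gap to the lid. I'll sweep the lid shut along the arc.

>>> move_arm:
  plan: [-5,-17,3,0,0,0,0,-5,-17,3,0,0,0,0,-4,-13.5,-4.5,0,0,0,0,-3.5,-13,-6,0,0,0,0,-3.5,-12,-8,0,0,0,0,-3,-11,-9,0,0,0,0,-3,-10,-10.5,0,0,0,0,-2.5,-8.5,-12,0,0,0,0,-2,-7,-12.5,0,0,0,0,-1.5,-5.5,-13.5,0,0,0,0]

```text
time: 3.0
eef_pos: [0.5214, 0.0968, 0.0798]
tcp_rot: [0.182, 0.983, -0.0, -0.001]
contact_force: [-0.2, -0.6, 2.1]
opening: -0.001
finger_force: 0.8
```

>>> move_arm:
  plan: [-1,-4,-14,0,0,0,0,-1,-2,-10,0,0,0,0,0,0,-5,0,0,0,0,0,0,-3,0,0,0,0,0,0,0,0,0,0,0]

```text
time: 3.5
eef_pos: [0.519, 0.0914, 0.0519]
tcp_rot: [0.182, 0.983, -0.001, -0.003]
contact_force: [-11.7, -3.2, 21.0]
opening: 0.006
finger_force: 10.3
```

The lid is on its stop: 21 N at z = 52 mm. I'll lift and move over the long pin with the fingers opened to 42 mm.

>>> move_arm:
  plan: [0,0,50,0,0,0,0,0,0,41,0,0,0,42,4,-42,0,0,0,0,42,4,-42,0,0,0,0,42,4,-42,0,0,0,0,42,4,-42,0,0,0,0,42,4,-42,0,0,0,0,42,4,-43,0,0,0,0,42,4,-43,0,0,0,0,42,0,0,0,0,0,0,42,0,0,0,0,0,0,42]

```text
time: 4.6
eef_pos: [0.5478, -0.2046, 0.1395]
tcp_rot: [0.183, 0.983, 0.001, -0.001]
contact_force: [0.2, -0.6, -0.2]
opening: 0.494
finger_force: 0.0
```

Run:
```python
from h import *
t=cam("top");s=cam("side")
p=np.mean([ctrl.get_state()["eef_pos"] for _ in range(20)],0); print(p,ctrl.get_state()["opening"])
for n,d in(("t",t),("s",s)): print(n,"tcp",proj(d,p),"pin axis low/high",proj(d,np.array([[.548,-.2045,.06],[.548,-.2045,.096]])))
cv2.imwrite("pics/c4.png",np.vstack([np.hstack([crop(t,190,160,80,75,5),crop(s,215,130,80,75,5)])[:,:800],np.hstack([crop(t,330,165,80,45,5),crop(s,310,225,80,45,5)])]))
```

```text
[ 0.5477277  -0.20302268  0.13957309] 0.491603205961458
t tcp [357.24047366 193.01543064] pin axis low/high [[351.43673141 199.29450577]
 [354.22633206 196.52961895]]
s tcp [349.2694505  235.79729479] pin axis low/high [[344.84768055 262.61363626]
 [347.03917447 251.0854838 ]]
```

View pics/c4.png

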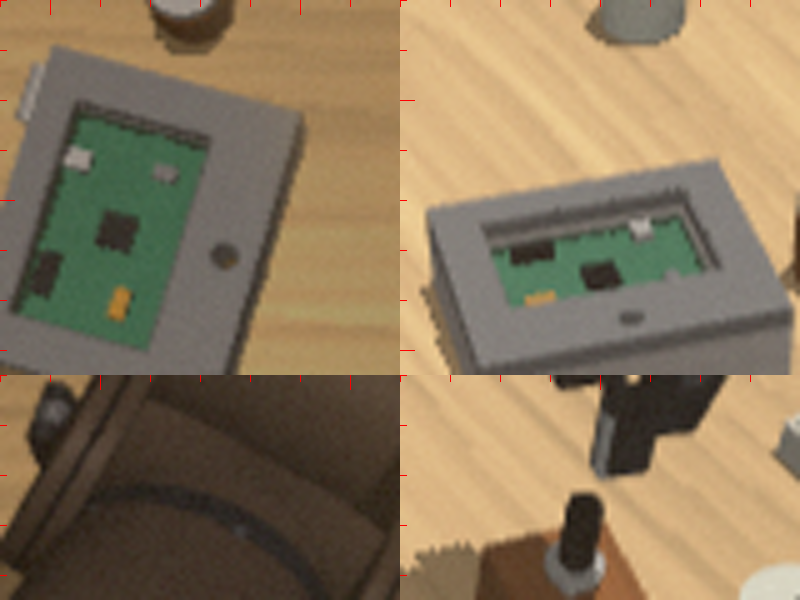

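The lid lies flush, with its hole at top (235,211) / side (261,193). The fingers are above the long pin. I'll descend and grip.

>>> move_arm:
  plan: [0,0,-26,0,0,0,42,0,0,-25,0,0,0,42,0,0,-25,0,0,0,42,0,0,0,0,0,0,42,0,0,0,0,0,0,8,0,0,0,0,0,0,8,0,0,0,0,0,0,8,0,0,0,0,0,0,8,0,0,0,0,0,0,8,0,0,0,0,0,0,8]
  newtons: 70

```text
time: 5.7
eef_pos: [0.5491, -0.2047, 0.0658]
tcp_rot: [0.183, 0.983, -0.0, 0.001]
contact_force: [1.1, 0.2, 4.8]
opening: 0.148
finger_force: 68.6
```

Run:
```python
from h import *
t=cam("top")
x=tri((t,234.8,211),(cam("side"),261.2,193.4)); print(x)
S=[ctrl.get_state() for _ in range(10)];print(np.mean([q["eef_pos"] for q in S],0),np.mean([q["contact_force"] for q in S],0),S[0]["opening"]*85.4,S[0]["finger_force"])
```

```text
(array([0.51931802, 0.0826132 , 0.05264588]), [array([-0.07226195,  0.14793443]), array([ 0.1625194 , -0.02294949])])
[ 0.5491953  -0.20470424  0.0658286 ] [0.25537753 2.03719813 6.29553243] 13.158170119274871 68.64122271537781
```

Grip holds at 69 N on the 15 mm handle. I'll lift and carry the pin to just above the hole.

>>> move_arm:
  plan: [0,0,10,0,0,0,8,0,0,26,0,0,0,8,0,0,32,0,0,0,8,-4,35,0,0,0,0,8,-4,42,0,0,0,0,8,-4,42,0,0,0,0,8,-4,42,0,0,0,0,8,-4,42,0,0,0,0,8,-4,42,0,0,0,0,8,-4,32,0,0,0,0,8,-1,10,0,0,0,0,8]

```text
time: 6.9
eef_pos: [0.5175, 0.0849, 0.1318]
tcp_rot: [0.181, 0.984, -0.0, -0.001]
contact_force: [0.2, -0.6, -0.2]
opening: 0.153
finger_force: 68.6
```

>>> move_arm:
  plan: [0,0,0,0,0,0,8,0,0,0,0,0,0,8,0,0,0,0,0,0,8,0,0,0,0,0,0,8]

```text
time: 7.3
eef_pos: [0.5193, 0.0813, 0.1323]
tcp_rot: [0.183, 0.983, -0.0, -0.0]
contact_force: [-0.3, 0.4, -0.8]
opening: 0.152
finger_force: 68.6
```

Run:
```python
from h import *
t=cam("top");s=cam("side")
S=[ctrl.get_state() for _ in range(20)];p=np.mean([q["eef_pos"] for q in S],0);print(p,np.mean([q["contact_force"] for q in S],0),S[0]["opening"]*85.4,S[0]["tcp_rot"])
for n,d in(("t",t),("s",s)): print(n,"hole",proj(d,[.5193,.0826,.052]),"tip/collar pred",proj(d,p+[[0,0,-.059],[0,0,-.011]]))
cv2.imwrite("pics/c5.png",np.hstack([crop(t,200,170,57,85,7),crop(s,230,140,57,85,7)]))
```

```text
[0.51922145 0.0816535  0.13229692] [-0.36699147  0.37896378 -1.00233018] 12.869849706775916 [ 1.83116839e-01  9.83091153e-01 -8.82174131e-05 -3.23657359e-05]
t hole [234.75892216 211.19523023] tip/collar pred [[234.27595379 209.87906623]
 [232.1828593  206.61900597]]
s hole [261.3622172  193.58023414] tip/collar pred [[261.4298524  187.1939199 ]
 [261.18561475 171.59104018]]
```

View pics/c5.png

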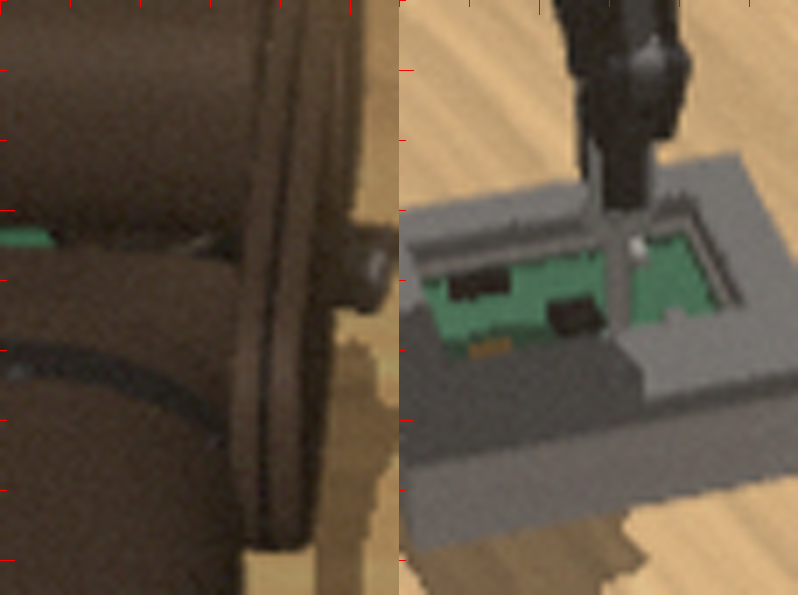

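In the side view the shank hangs upright, its tip at about (261.6,188), in line with the hole at (261.4,193.5). I'll shift 1 mm in y and lower it, feeling for contact.

>>> move_arm:
  plan: [0,1,-8,0,0,0,8,0,0,-8,0,0,0,8,0,0,-4,0,0,0,8,0,0,-3,0,0,0,8,0,0,-3,0,0,0,8,0,0,0,0,0,0,8]

```text
time: 8.0
eef_pos: [0.5188, 0.0836, 0.1058]
tcp_rot: [0.182, 0.983, -0.0, -0.0]
contact_force: [-0.5, 0.2, -0.2]
opening: 0.149
finger_force: 68.6
```

No force with the tip 5 mm below the lid face, so it's in the lid hole. I'll continue into the base.

>>> move_arm:
  plan: [0,0,-3,0,0,0,8,0,0,-3,0,0,0,8,0,0,-3,0,0,0,8,0,0,-3,0,0,0,8,0,0,0,0,0,0,8]

```text
time: 8.5
eef_pos: [0.5186, 0.0836, 0.0937]
tcp_rot: [0.182, 0.983, -0.0, -0.001]
contact_force: [0.4, 0.0, -0.6]
opening: 0.154
finger_force: 68.6
```

>>> move_arm:
  plan: [0,0,-5,0,0,0,8,0,0,-5,0,0,0,8,0,0,-5,0,0,0,8,0,0,-5,0,0,0,8,0,0,0,0,0,0,8]

```text
time: 9.0
eef_pos: [0.5185, 0.0836, 0.0733]
tcp_rot: [0.182, 0.983, -0.0, -0.001]
contact_force: [0.3, 0.5, -0.6]
opening: 0.152
finger_force: 68.5
```

>>> move_arm:
  plan: [0,0,-3,0,0,0,8,0,0,-3,0,0,0,8,0,0,-2,0,0,0,8,0,0,-2,0,0,0,8,0,0,0,0,0,0,8]

```text
time: 9.5
eef_pos: [0.5196, 0.0836, 0.0649]
tcp_rot: [0.182, 0.983, 0.0, 0.001]
contact_force: [-0.9, -0.3, 4.7]
opening: 0.157
finger_force: 69.2
```

The spring is felt at 4.7 N. I'll press until the collar seats.

>>> move_arm:
  plan: [0,0,-1.5,0,0,0,8,0,0,-1.5,0,0,0,8,0,0,0,0,0,0,8,0,0,0,0,0,0,8]

```text
time: 9.9
eef_pos: [0.5198, 0.0836, 0.0633]
tcp_rot: [0.182, 0.983, -0.0, 0.0]
contact_force: [-5.0, -0.3, 10.7]
opening: 0.154
finger_force: 70.0
```

>>> move_arm:
  plan: [0,0,-1.5,0,0,0,8,0,0,0,0,0,0,8,0,0,0,0,0,0,8]

```text
time: 10.2
eef_pos: [0.5198, 0.0836, 0.0632]
tcp_rot: [0.182, 0.983, -0.0, -0.0]
contact_force: [-8.0, -0.2, 20.2]
opening: 0.149
finger_force: 71.0
```

Run:
```python
from h import *
s=cam("side")
S=[ctrl.get_state() for _ in range(10)];p=np.mean([q["eef_pos"] for q in S],0);print(p,np.mean([q["contact_force"] for q in S],0),S[0]["opening"]*85.4)
cv2.imwrite("pics/c6.png",crop(s,225,130,70,75,8))
```

```text
[0.51983021 0.08356356 0.06320146] [-8.2460153  -1.1641034  19.45458105] 13.185295171947557
```

View pics/c6.png

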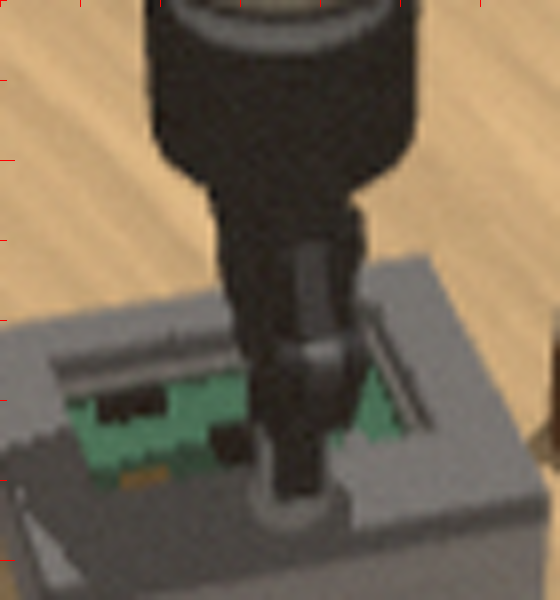

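The collar lies on the lid at about (262,193) in side pixels. Force rose from 11 to 20 N with no further travel, so the pin is seated. That leaves about 13 N on the lid beyond the spring. I'll hand in.

```bash
python3 -c "
from plant import order
print(order.sign_off())"
```

```text
the job is handed in; nothing more can be done
None
```

I shut the lid, pushed the long pin home through both holes, and handed the job in at about 10 s with the arm still holding it down at about 20 N; the sign-off returned no verdict.

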